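Sort the lunch things into lunchbox, jar tray and cutlery tray

ROBOT

A 6-joint arm with a two-finger parallel gripper is mounted at the origin on the work surface. World frame = base frame: x ahead of the robot, y to its left, z up, the work surface at z = 0. Lengths are in mm, angles in rad, forces in N, time in s.
With the tool pointing down it reaches from about 350 to 975 mm from the base axis. Payload 7.1 kg.
Tool frame: the origin (TCP) lies at the very end of the fingers, on their centre line; the grasp point (between the pads) lies 19 mm behind it (ctrl.tcp_to_grasp is the distance from the TCP to the grasp point, in mm); z points along the fingers, x is the direction in which the jaws open and shut, and the axes are right-handed (so a half turn about z gives the same grasp; the last joint's range is limited). The gripper opens to 88 mm and grips with 3 to 60 N. Pads are 20 mm wide; open, the fingers measure 115 mm over their backs; the gripper's body (75 mm by 178 mm) begins 61 mm behind the grasp point.
Start: joints at [-1.236, 0.423, 1.63, -0, 1.089, -0.019], TCP at [216.557, -586.266, 222.675] pointing down, gripper open.
Joint ranges: [-3, 3], [-0.9, 2.11], [0.09, 2.58], [-1.31, 4.45], [0.11, 2.69], [-2.54, 2.54]. Speed limits (rad/s): [2.39, 2.39, 3.01, 3.14, 3.14, 3.14].

INTERFACE

Orientations are given as a rotation vector (axis times angle).
In Python, from workcell import get_obs, viewer, ctrl, masks_of gives the robot as it stands. The module is installed in compiled form; this text tells all that it offers.
- The arm moves only by the shell command python3 -m inch 'ROWS'. ROWS is JSON, a list of rows, each an object of numbers: "tx", "ty", "tz": the shift along the tool's x, y, z in cm; "ax", "ay", "az": the turn, a rotation vector about the tool's x, y, z in degrees; "jaw": the opening, from 0 (shut) to 1 (fully open). In form: [{"tx": .., "ty": .., "tz": .., "ax": .., "ay": .., "az": .., "jaw": ..}, ...]. A call has 1 to 12 rows; each row shifts and turns the commanded pose from where the row before left it, along the tool's axes as they then stand; what a row does not reach is not made up. A row lasts 1/8 s, in which the tool goes at most 62.5 mm and 10.7 degrees, less where a joint would pass 70% of its speed; a pose out of reach is approached as far as the arm can. A call is refused whole if a number of a shift passes 6.25 or a number of a turn 10.7, either way. A call with a gripper value outside its range is refused whole. The fingers move at their own pace and stop on an object; the grip force is fixed at half the most. Time passes only in rows, so rows that do not move let the fingers close. It gives the time, the measured TCP pose, the force and the opening at its end, in the units of the state.
- get_obs(): the state, without advancing time (a new reading comes with each control period).
- viewer.get_image(name): name is "scene" or "side" or "wrist"; returns (picture, depth): 480x640x3 uint8, red, green, blue; 480x640 float32, mm along the optical axis (not along the pixel's ray), 0 where there is no reading.
- viewer.get_calibration(name): a dict with "fx", "fy", "cx", "cy" (pixels), "rvec" (rotation vector, rad) and "tvec" (3), from world to camera coordinates, as OpenCV has them. Camera axes: x right, y down, z forward; pixel columns grow to the right and rows downward; lengths in mm; the calibration is good to about 2 mm. The wrist camera is an equidistant fisheye: a pixel r from the principal point sees the ray r / f radians off the axis. A picture is of the moment at which its call begins: read the wrist's pose just before it. get_calibration takes no time and is no camera call; for the wrist camera it gives the pose at the moment of the call.
- ctrl.close_job(): hands the job in, once; it reports no verdict.
Trained networks look in the newest picture that a camera, given by its name, has taken for a name from the list of things; names that differ only in an ending like _2 or _b are one class to them, and where a whole thing is asked for, a point or a joint stands for the part that bears it (a point fixed in the world has none). Each returns a list of dicts, best first, with "score" (0 to 1); they miss things now and then, are a little off and sometimes report something else, mostly with a low value. They report only what shows in the picture. A call takes as long as a camera call.
- masks_of(camera, thing): "pixels" (480x640 bool, what is visible of it) and "location" ([column, row] in pixels, amid what is visible of it).
The state is a dict: "t": time; "qpos": joint angles; "qvel": joint speeds; "joint_torque": joint torques, N m; "ee_pos": TCP position; "orientation": TCP orientation; "ft_force": force on the tool from outside, world axes, zero at the start; "moment": the same for the moment, N m; "width": finger opening in mm.
Only numpy, scipy, OpenCV 4.12 (cv2) and the standard library are available. Lean on these libraries where they do the work, as an engineer would, in place of code of your own. Each camera call takes 0.05 s, during which the arm holds its last target. There are 200 camera calls.

TASK

Sort the mixed lunch things lying on the near part of the table: both steel tins (the oblong one and the small round one stacked on it) go into the open blue lunchbox, both glass jars onto the wooden tray, and the spoon into the narrow steel cutlery tray, each thing standing or lying flat, right way up, on the floor of its container and not on top of another. Lift the round tin off before you move the oblong one, without shifting the oblong tin under it; do not drop the glass jars; leave the steel tumbler standing where it is.

Things in the scene. Friction and masses are not known exactly. Their poses are not given: they have to be found in the camera images.
- oblong_tin_center (a point): Closed flat oblong steel tin, 92 long (own x) x 54 wide (own y) x 32 high, z up when upright, 110 to 210 g. The point is its centre, 16 above its underside. At the start it lies flat on the table with the round tin standing on its lid.
- round_tin_center (a point): Closed small round steel tin, 50 diameter at the lid (48 below it), 34 high, own z its axis, up when upright, 60 to 125 g. The point is its centre, 17 above its underside. At the start it stands loose on the oblong tin's lid, up to 25 off its middle lengthwise.
- tall_jar_center (a point): Tall slim clear glass jar with a steel screw cap, 40 diameter, 76 high, cap 36 diameter x 13 high, own z its axis, up. The point is its centre, 38 above its underside. Empty, 75 to 155 g.
- squat_jar_center (a point): Squat wide clear glass jar with a steel screw cap, 54 diameter, 48 high, cap 50 diameter x 13 high, own z its axis, up. The point is its centre, 24 above its underside. Empty, 100 to 195 g.
- spoon_center (a point): Steel spoon lying flat on the table, 150 long along own x, the round bowl (38 diameter, 10 high) at +x and the handle at -x; own z up when it lies bowl-hollow up. The point is 3 above its underside, on the handle 75 from the handle's end (about half-way along the spoon); the handle is 10 wide and 6 thick from 50 on the -x side of this point to 35 on its +x side. 35 to 70 g, centre of mass about 13 from this point towards the bowl.
- lunchbox: Open, empty blue plastic lunchbox without its lid, outside 126 (own x) x 192 (own y) x 50 high, walls and floor 4 thick (inside 118 x 184, 46 deep). Origin at the centre of its underside. Its own z points up; its own y runs along its long side. It does not move.
- jar_tray: Low wooden tray, outside 120 (own x) x 170 (own y) x 22 high, walls and floor 6 thick (inside 108 x 158, 16 deep). Origin at the centre of its underside. Its own z points up; its own y runs along its long side. It does not move.
- cutlery_tray: Narrow low steel cutlery tray, outside 80 (own x) x 196 (own y) x 22 high, walls and floor 4 thick (inside 72 x 188, 18 deep). Origin at the centre of its underside. Its own z points up; its own y runs along its long side. It does not move.
- tumbler: Open steel tumbler (a bystander, not to be moved) standing between the things, 42 diameter at the foot, 50 at the rim, 68 high. Origin at the centre of its underside. Loose, 150 g.

How it is judged (in metres and radians):
At the end, for the whole second after the job is handed in: Tins upright on the lunchbox floor, jars upright on the wooden tray floor (0.15 rad), spoon flat, hollow up (0.12 rad) on the cutlery tray floor with its middle within 40 mm of the tray's; centres within 8 mm of resting height; all released, at rest; tumbler upright within 30 mm of its start (x of oblong_tin_center in the frame of lunchbox between -0.059 and 0.059 m and y of oblong_tin_center in the frame of lunchbox between -0.092 and 0.092 m and z of oblong_tin_center in the frame of lunchbox between 0.014 and 0.028 m and angle between each of oblong_tin_center, round_tin_center, tall_jar_center, squat_jar_center, tumbler's own z axis and vertical below 0.15 rad and x of round_tin_center in the frame of lunchbox between -0.059 and 0.059 m and y of round_tin_center in the frame of lunchbox between -0.092 and 0.092 m and z of round_tin_center in the frame of lunchbox between 0.015 and 0.029 m and x of tall_jar_center in the frame of jar_tray between -0.054 and 0.054 m and y of tall_jar_center in the frame of jar_tray between -0.079 and 0.079 m and z of tall_jar_center in the frame of jar_tray between 0.036 and 0.052 m and x of squat_jar_center in the frame of jar_tray between -0.054 and 0.054 m and y of squat_jar_center in the frame of jar_tray between -0.079 and 0.079 m and z of squat_jar_center in the frame of jar_tray between 0.022 and 0.038 m and x of spoon_center in the frame of cutlery_tray between -0.036 and 0.036 m and y of spoon_center in the frame of cutlery_tray between -0.04 and 0.04 m and z of spoon_center in the frame of cutlery_tray between 0.001 and 0.015 m and angle between spoon_center's own z axis and vertical below 0.12 rad and linear speed of each of oblong_tin, round_tin, tall_jar, squat_jar, spoon below 0.02 m/s and distance of tumbler from where it was at the start of the episode below 0.03 m); the robot touches nothing.
It fails at once if the oblong tin is moved more than 12 mm while the round tin is still on it (distance of oblong_tin from where it was at the start of the episode above 0.012 m and horizontal distance between round_tin_center and oblong_tin_center below 0.06 m and z of round_tin_center in the frame of oblong_tin_center between 0.022 and 0.04 m).
It fails at once if a glass jar is dropped (falls freely faster than 0.7 m/s, about 25 mm) ((linear speed of tall_jar above 0.7 m/s and contact force between the fingers and tall_jar below 0.05 N) or (linear speed of squat_jar above 0.7 m/s and contact force between the fingers and squat_jar below 0.05 N)).
It fails at once if the tumbler is knocked over or pushed more than 30 mm (distance of tumbler from where it was at the start of the episode above 0.03 m or angle between tumbler's own z axis and vertical above 0.4 rad).
It also fails if it takes over 141 s, if anything falls off the work surface, if the arm or the gripper's body presses on something with over 40 N, if the wrist force passes 120 N, or if a joint passes its speed limit or range.

## Working session

There is one attempt and no reset: what is moved stays moved. The work goes in short steps, Python scripts to look and compute and a shell command to move; the robot and the scene stay as the last step left them, time stands still between calls to the robot, and variables do not carry over. Pictures are saved under pics/ and viewed, about 12 in all and at most 16, crops included, and the job is handed in when it is done.

```bash
mkdir -p pics
cat > h.py <<'E'
import numpy as np, cv2
from scipy.spatial.transform import Rotation as R
from workcell import get_obs, viewer, ctrl, masks_of
def pts(name, depth, cal, mask):
    v,u=np.nonzero(mask&(depth>0)); z=depth[v,u]
    x=(u-cal['cx'])/cal['fx']; y=(v-cal['cy'])/cal['fy']
    if name=='wrist':
        r=np.hypot(x,y); k=np.where(r>1e-6,np.tan(np.minimum(r,1.5))/np.maximum(r,1e-6),1); x=x*k;y=y*k
    P=np.stack([x*z,y*z,z],1)
    Rm=R.from_rotvec(np.ravel(cal['rvec'])).as_matrix()
    return (P-np.ravel(cal['tvec']))@Rm
def save(n,im): cv2.imwrite(n,im[:,:,::-1])
E
python3 - <<'E'
from h import *
print(get_obs())
for n in ['scene','side']:
    cal=viewer.get_calibration(n); im,d=viewer.get_image(n); save(f'pics/{n}0.png',im)
    np.savez(f'{n}0.npz',im=im,d=d)
    for th in ['oblong_tin_center','round_tin_center','tall_jar_center','squat_jar_center','spoon_center','lunchbox','jar_tray','cutlery_tray','tumbler']:
        for r in masks_of(n,th)[:2]:
            m=r['pixels']; 
            P=pts(n,d,cal,m)
            if len(P)<5: print(n,th,'few',m.sum());continue
            print(n,th,round(r['score'],2),r['location'],m.sum(),'med',np.median(P,0).round(),'lo',np.percentile(P,3,axis=0).round(),'hi',np.percentile(P,97,axis=0).round())
            rect=cv2.minAreaRect(P[:,:2].astype(np.float32)); print('   rect',np.round(rect[0]),np.round(rect[1]),round(rect[2]))
E
```

```text
{'t': 0.0, 'qpos': array([-1.23603736e+00,  4.23827711e-01,  1.63072804e+00, -2.38181935e-05,
        1.08863669e+00, -1.89630986e-02]), 'qvel': array([ 0.00057461, -0.00026305, -0.00064281, -0.00064051,  0.00092183,
        0.00033557]), 'joint_torque': array([ 5.20637004e-04, -5.44621575e+01, -2.73668522e+01,  6.42158627e-02,
        2.27620918e-02, -1.36981757e-04]), 'ee_pos': array([ 216.33971115, -585.7315125 ,  221.8949771 ]), 'orientation': array([-2.57688292e+00,  1.79540556e+00,  2.05307115e-03]), 'ft_force': array([-0.6366762 , -0.35775867,  0.36920248]), 'moment': array([ 0.00850358, -0.00386495,  0.04339901]), 'width': 87.56186611155145}
scene oblong_tin_center 0.92 [338.8, 222.8] 793 med [449. 124.  28.] lo [401.  74.  -1.] hi [463. 166.  33.]
   rect [418. 133.] [112.  88.] 77
scene round_tin_center 0.85 [327.8, 214.0] 465 med [436.  98.  64.] lo [407.  80.  34.] hi [451. 123.  67.]
   rect [396. 119.] [ 48. 123.] 63
scene tall_jar_center 0.61 [140.1, 311.3] 752 med [ 441. -341.   55.] lo [ 417. -359.    5.] hi [ 448. -324.   76.]
   rect [ 427. -347.] [53. 38.] 61
scen
[... 2083 characters left out ...]
.] [260. 181.] 90
side jar_tray 0.73 [344.4, 206.4] 1893 med [ 558. -249.    7.] lo [ 491. -336.    0.] hi [ 619. -162.   23.]
   rect [ 565. -264.] [134. 214.] 9
side cutlery_tray 0.69 [224.2, 317.0] 2928 med [596. 258.   6.] lo [550. 159.   1.] hi [633. 352.  23.]
   rect [600. 254.] [201. 101.] 87
side cutlery_tray 0.64 [264.8, 382.0] 857 med [403. 382.  45.] lo [384. 352.   4.] hi [430. 398.  51.]
   rect [409. 374.] [52. 53.] 3
side tumbler 0.67 [336.1, 258.8] 547 med [442.  14.  46.] lo [423. -23.   7.] hi [468.  25.  68.]
   rect [445.   0.] [45. 54.] 29
side tumbler 0.64 [313.6, 307.3] 830 med [419. 144.  29.] lo [397.  87.   0.] hi [459. 171.  35.]
   rect [438. 108.] [126.  80.] 79
```

Run:
```python
from h import *
S={}
for n in ['scene','side']:
    z=np.load(f'{n}0.npz'); cal=viewer.get_calibration(n); d=z['d']
    S[n]=pts(n,d,cal,d>0)
A=np.concatenate(list(S.values()))
def sel(x0,x1,y0,y1,z0,z1): 
    return {k:P[(P[:,0]>x0)&(P[:,0]<x1)&(P[:,1]>y0)&(P[:,1]<y1)&(P[:,2]>z0)&(P[:,2]<z1)] for k,P in S.items()}
for nm,b in dict(round=(390,470,70,140,58,76),obl=(380,480,60,185,25,38),tall=(390,470,-380,-300,68,85),squat=(370,450,330,410,42,56),spoon=(405,465,-215,-40,3,20),tumb=(410,480,-35,35,58,76),tumbs=(410,480,-35,35,8,76),
   lb=(560,725,-100,125,43,56),jt=(480,640,-350,-150,15,28),ct=(540,650,145,365,15,28)).items():
    D=sel(*b)
    for k,P in list(D.items())+[('both',np.concatenate(list(D.values())))]:
        if len(P)<5: continue
        r=cv2.minAreaRect(P[:,:2].astype(np.float32)); print(nm,k,len(P),np.round(r[0]),np.round(r[1]),round(r[2],1),'z',P[:,2].mean().round(1),'lo',P[:,:2].min(0).round(),'hi',P[:,:2].max(0).round())
im=cv2.imread('pics/scene0.png'); cv2.imwrite('pics/scene0b.png',cv2.resize(im[130:400,100:500],None,fx=2,fy=2))
```

```text
round scene 304 [427. 103.] [49. 50.] 0.8 z 64.5 lo [403.  78.] hi [452. 128.]
round side 312 [426. 105.] [48. 51.] 61.1 z 65.4 lo [399.  78.] hi [451. 132.]
round both 616 [427. 104.] [49. 54.] 57.8 z 65.0 lo [399.  78.] hi [452. 132.]
obl scene 459 [432. 121.] [96. 56.] 77.7 z 30.7 lo [397.  73.] hi [466. 171.]
obl side 517 [430. 124.] [98. 58.] 79.1 z 31.6 lo [393.  78.] hi [464. 175.]
obl both 976 [430. 123.] [99. 59.] 79.1 z 31.2 lo [393.  73.] hi [466. 175.]
tall scene 270 [ 428. -341.] [36. 36.] 32.8 z 74.4 lo [ 410. -358.] hi [ 447. -323.]
tall side 101 [ 425. -338.] [34. 38.] 5.1 z 74.8 lo [ 407. -356.] hi [ 443. -318.]
tall both 371 [ 427. -338.] [38. 40.] 6.7 z 74.5 lo [ 407. -358.] hi [ 447. -318.]
squat scene 223 [414. 370.] [49. 49.] 5.9 z 46.5 lo [390. 345.] hi [438. 395.]
squat side 465 [410. 372.] [50. 50.] 68.4 z 47.8 lo [385. 347.] hi [434. 399.]
squat both 688 [412. 371.] [49. 55.] 46.1 z 47.4 lo [385. 345.] hi [438. 399.]
spoon scene 337 [ 433. -126.] [ 50. 148.] 2.5 z 5.4 lo [ 406. -201.] hi [460. -52.]
spoon side 248 [ 435. -126.] [ 59. 172.] 0.1 z 5.9 lo [ 405
[... 607 characters left out ...]
[194. 139.] 89.2 z 47.3 lo [573. -83.] hi [712. 111.]
lb side 615 [639.  16.] [199. 142.] 88.6 z 47.9 lo [567. -83.] hi [711. 115.]
lb both 1652 [639.  16.] [198. 144.] 89.6 z 47.5 lo [567. -83.] hi [712. 115.]
jt scene 1114 [ 559. -251.] [122. 171.] 10.2 z 20.0 lo [ 487. -345.] hi [ 633. -159.]
jt side 409 [ 556. -249.] [122. 180.] 9.8 z 20.0 lo [ 485. -344.] hi [ 631. -153.]
jt both 1523 [ 557. -249.] [124. 181.] 10.2 z 20.0 lo [ 485. -345.] hi [ 633. -153.]
ct scene 575 [594. 253.] [198.  84.] 87.6 z 19.4 lo [549. 153.] hi [638. 352.]
ct side 666 [592. 255.] [201.  85.] 87.4 z 20.1 lo [546. 154.] hi [638. 356.]
ct both 1241 [593. 254.] [201.  86.] 87.4 z 19.8 lo [546. 153.] hi [638. 356.]
```

View pics/scene0.png

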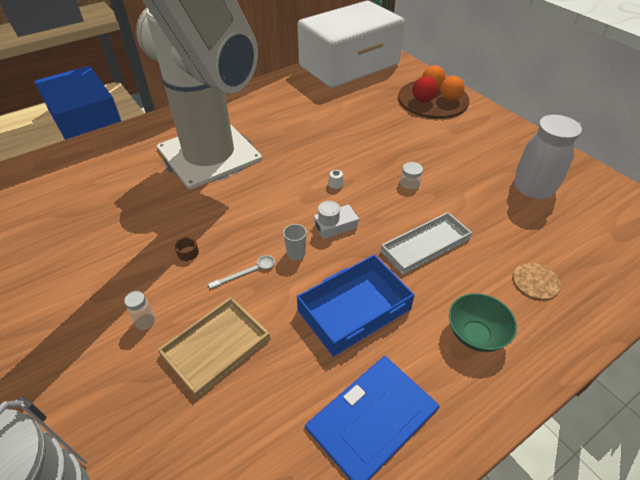

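```bash
cat >> h.py <<'E'
def goto(x,y,z,th):
    "print shift in current tool frame (cm) and turn about tool z (deg) to reach TCP x,y,z with tool x at heading th deg"
    o=get_obs(); Rm=R.from_rotvec(o['orientation']).as_matrix(); p=o['ee_pos']
    s=Rm.T@(np.array([x,y,z])-p)/10
    h=np.degrees(np.arctan2(Rm[1,0],Rm[0,0])); az=-((th-h+90)%180-90)
    tilt=np.degrees(np.arccos(-Rm[2,2]))
    print('at',p.round(1),'head',h.round(1),'tilt',tilt.round(2),'w',round(o['width'],1),'t',round(o['t'],2),'F',o['ft_force'].round(1),'| shift cm',s.round(2),'az',round(az,1),'q6',o['qpos'][5].round(2))
E
python3 - <<'E'
from h import *
for n in ['scene','side']:
    z=np.load(f'{n}0.npz'); cal=viewer.get_calibration(n); d=z['d']
    P=pts(n,d,cal,d>0)
    b=lambda x0,x1,y0,y1,z0,z1:P[(P[:,0]>x0)&(P[:,0]<x1)&(P[:,1]>y0)&(P[:,1]<y1)&(P[:,2]>z0)&(P[:,2]<z1)]
    Q=b(405,465,-215,-95,3.5,20); Q2=b(405,465,-95,-40,3.5,20)
    # handle line
    vx,vy,x0,y0=cv2.fitLine(Q[:,:2].astype(np.float32),cv2.DIST_HUBER,0,.01,.01).ravel(); 
    print(n,'handle dir',np.degrees(np.arctan2(vy,vx)).round(1),'at',x0.round(),y0.round(),'yrange',np.percentile(Q[:,1],[2,98]).round(),'bowl',np.median(Q2,0).round(),np.percentile(Q2[:,:2],[2,98],axis=0).round())
    Q=b(560,725,-100,125,43,56)
    for nm,m in [('near',Q[:,0]<585),('far',Q[:,0]>697)]:
        q=Q[m]; vx,vy,x0,y0=cv2.fitLine(q[:,:2].astype(np.float32),cv2.DIST_HUBER,0,.01,.01).ravel(); print(nm,x0.round(),y0.round(),np.degrees(np.arctan(vy/vx)).round(1))
    Q=b(330,480,150,300,5,150); print('shaker?',len(Q),np.percentile(Q,[3,50,97],axis=0).round())
goto(440,110,200,-12)
E
```

```text
scene handle dir 84.4 at 430.0 -150.0 yrange [-199.  -99.] bowl [433. -71.   6.] [[420. -94.]
 [455. -53.]]
near 581.0 12.0 89.1
far 704.0 10.0 89.2
shaker? 147 [[413. 150.   8.]
 [439. 158.  30.]
 [465. 169.  33.]]
side handle dir 81.3 at 426.0 -147.0 yrange [-207.  -96.] bowl [435. -77.   6.] [[415. -94.]
 [452. -50.]]
near 578.0 25.0 89.0
far 700.0 22.0 89.4
shaker? 343 [[407. 151.   5.]
 [428. 164.  28.]
 [459. 229.  35.]]
at [ 216.6 -586.3  222.7] head -69.7 tilt 0.0 w 87.8 t 1.0 F [-0.5  0.1 -0.1] | shift cm [-57.57 -45.08   2.27] az -57.7 q6 -0.02
```

```bash
python3 -m inch '[{"tx":-4.8,"ty":-3.76},{"tx":-4.8,"ty":-3.76},{"tx":-4.8,"ty":-3.76},{"tx":-4.8,"ty":-3.76},{"tx":-4.8,"ty":-3.76},{"tx":-4.8,"ty":-3.76},{"tx":-4.8,"ty":-3.76},{"tx":-4.8,"ty":-3.76},{"tx":-4.8,"ty":-3.76},{"tx":-4.8,"ty":-3.76},{"tx":-4.8,"ty":-3.76},{"tx":-4.8,"ty":-3.76}]'
python3 -m inch '[{"az":-9.6},{"az":-9.6},{"az":-9.6},{"az":-9.6},{"az":-9.6},{"az":-9.6},{}]'
cat > look.py <<'E'
from h import *
import sys
def look(things,fn):
    get_obs(); cal=viewer.get_calibration('wrist'); im,d=viewer.get_image('wrist'); save(fn,im)
    P=pts('wrist',d,cal,d>0); np.save('P.npy',P)
    for th in things:
        for r in masks_of('wrist',th)[:2]:
            Q=pts('wrist',d,cal,r['pixels'])
            if len(Q)<20: print(th,'few');continue
            top=Q[Q[:,2]>np.percentile(Q[:,2],97)-6]
            rc=cv2.minAreaRect(top[:,:2].astype(np.float32)); print(th,round(r['score'],2),np.round(r['location']),len(Q),'ztop',np.percentile(Q[:,2],97).round(1),'toprect',np.round(rc[0],1),np.round(rc[1]),round(rc[2],1))
    return P,im,d,cal
E
python3 - <<'E'
from look import *
goto(427,104,100,-12)
look(['round_tin_center','oblong_tin_center','tumbler'],'pics/w1.png')
E
```

```text
at [ 216.6 -586.3  222.7] head -69.7 tilt 0.0 w 87.8 t 1.0 F [-0.5  0.1 -0.1] | shift cm [-57.46 -43.66  12.27] az -57.7 q6 -0.02$[0]: bad value
$[0]: bad value
```

View pics/w1.png

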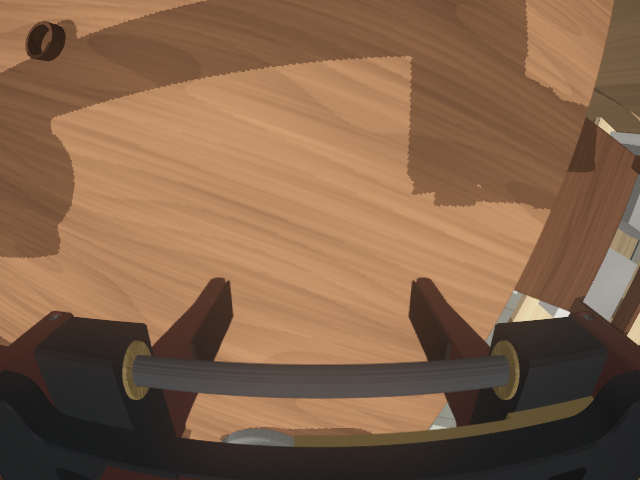

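```bash
python3 -m inch '[{"tx":-4.8,"ty":-3.7,"tz":0,"ax":0,"ay":0,"az":0,"jaw":1},{"tx":-4.8,"ty":-3.7,"tz":0,"ax":0,"ay":0,"az":0,"jaw":1},{"tx":-4.8,"ty":-3.7,"tz":0,"ax":0,"ay":0,"az":0,"jaw":1},{"tx":-4.8,"ty":-3.7,"tz":0,"ax":0,"ay":0,"az":0,"jaw":1},{"tx":-4.8,"ty":-3.7,"tz":0,"ax":0,"ay":0,"az":0,"jaw":1},{"tx":-4.8,"ty":-3.7,"tz":0,"ax":0,"ay":0,"az":0,"jaw":1},{"tx":-4.8,"ty":-3.7,"tz":0,"ax":0,"ay":0,"az":0,"jaw":1},{"tx":-4.8,"ty":-3.7,"tz":0,"ax":0,"ay":0,"az":0,"jaw":1},{"tx":-4.8,"ty":-3.7,"tz":0,"ax":0,"ay":0,"az":0,"jaw":1},{"tx":-4.8,"ty":-3.7,"tz":0,"ax":0,"ay":0,"az":0,"jaw":1},{"tx":-4.8,"ty":-3.7,"tz":0,"ax":0,"ay":0,"az":0,"jaw":1},{"tx":-4.8,"ty":-3.7,"tz":0,"ax":0,"ay":0,"az":0,"jaw":1}]'
python3 -m inch '[{"tx":0,"ty":0,"tz":0,"ax":0,"ay":0,"az":-9.6,"jaw":1},{"tx":0,"ty":0,"tz":0,"ax":0,"ay":0,"az":-9.6,"jaw":1},{"tx":0,"ty":0,"tz":0,"ax":0,"ay":0,"az":-9.6,"jaw":1},{"tx":0,"ty":0,"tz":0,"ax":0,"ay":0,"az":-9.6,"jaw":1},{"tx":0,"ty":0,"tz":0,"ax":0,"ay":0,"az":-9.6,"jaw":1},{"tx":0,"ty":0,"tz":0,"ax":0,"ay":0,"az":-9.6,"jaw":1},{"tx":0,"ty":0,"tz":0,"ax":0,"ay":0,"az":0,"jaw":1}]'
python3 - <<'E'
from look import *
goto(427,104,37,-12)
look(['round_tin_center','oblong_tin_center','tumbler'],'pics/w2.png')
E
```

```text
t: 2.7
ee_pos: [434.0, 110.1, 223.1]
orientation: [-2.578, 1.795, -0.001]
ft_force: [0.9, -1.3, 0.6]
width: 87.6
t: 3.58
ee_pos: [433.6, 107.9, 222.8]
orientation: [-3.124, 0.334, -0.0]
ft_force: [-0.6, 0.8, -0.0]
width: 87.5
at [433.6 107.9 222.8] head -12.2 tilt 0.02 w 87.5 t 3.58 F [-0.6  0.8 -0. ] | shift cm [-0.56  0.52 18.58] az -0.2 q6 0.43
round_tin_center 0.61 [428. 411.] 1593 ztop 23.0 toprect [502.3 -45.6] [ 62. 345.] 4.8
round_tin_center 0.56 [308. 226.] 2483 ztop 67.3 toprect [424.4 102.3] [48. 49.] 4.6
oblong_tin_center 0.66 [312. 181.] 2900 ztop 33.3 toprect [428.6 122. ] [92. 55.] 79.7
tumbler 0.55 [353. 315.] 2506 ztop 68.3 toprect [445.2  -1. ] [48. 49.] 5.2
```

View pics/w2.png

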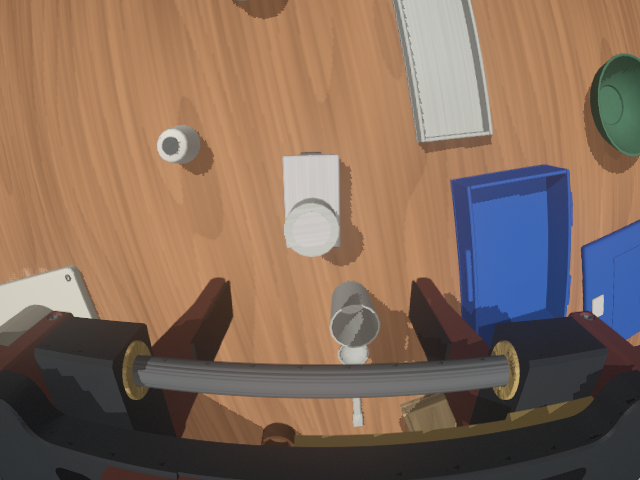

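```bash
python3 -m inch '[{"tx":-0.69,"ty":0.6,"tz":3,"ax":0,"ay":0,"az":0,"jaw":1},{"tx":0,"ty":0,"tz":4,"ax":0,"ay":0,"az":0,"jaw":1},{"tx":0,"ty":0,"tz":4,"ax":0,"ay":0,"az":0,"jaw":1},{"tx":0,"ty":0,"tz":3.5,"ax":0,"ay":0,"az":0,"jaw":1},{"tx":0,"ty":0,"tz":2.5,"ax":0,"ay":0,"az":0,"jaw":1},{"tx":0,"ty":0,"tz":1.4,"ax":0,"ay":0,"az":0,"jaw":1},{"tx":0,"ty":0,"tz":0,"ax":0,"ay":0,"az":0,"jaw":1}]'
python3 - <<'E'
from h import *
goto(425.5,103.3,38,-12)
E
python3 -m inch '[{"tx":0,"ty":0,"tz":0,"ax":0,"ay":0,"az":0,"jaw":0.65},{"tx":0,"ty":0,"tz":0,"ax":0,"ay":0,"az":0,"jaw":0.6},{"tx":0,"ty":0,"tz":0,"ax":0,"ay":0,"az":0,"jaw":0.55},{"tx":0,"ty":0,"tz":0,"ax":0,"ay":0,"az":0,"jaw":0.5},{"tx":0,"ty":0,"tz":0,"ax":0,"ay":0,"az":0,"jaw":0.45},{"tx":0,"ty":0,"tz":0,"ax":0,"ay":0,"az":0,"jaw":0.45},{"tx":0,"ty":0,"tz":0,"ax":0,"ay":0,"az":0,"jaw":0.45}]'
```

```text
t: 4.65
ee_pos: [425.1, 103.4, 38.2]
orientation: [3.123, -0.333, -0.002]
ft_force: [0.3, -0.1, 1.0]
width: 87.8
at [425.1 103.4  38.2] head -12.2 tilt 0.09 w 87.8 t 4.65 F [ 0.3 -0.1  1. ] | shift cm [ 0.04 -0.    0.02] az -0.2 q6 0.42
t: 5.52
ee_pos: [425.5, 103.5, 38.9]
orientation: [-3.124, 0.332, -0.0]
ft_force: [-1.2, -0.9, 6.0]
width: 48.4
```

```bash
python3 -m inch '[{"tx":0,"ty":0,"tz":-0.5,"ax":0,"ay":0,"az":0,"jaw":0.3},{"tx":0,"ty":0,"tz":-1,"ax":0,"ay":0,"az":0,"jaw":0.3},{"tx":0,"ty":0,"tz":-2,"ax":0,"ay":0,"az":0,"jaw":0.3},{"tx":0,"ty":0,"tz":-3,"ax":0,"ay":0,"az":0,"jaw":0.3},{"tx":0,"ty":0,"tz":-4,"ax":0,"ay":0,"az":0,"jaw":0.3},{"tx":0,"ty":0,"tz":-3,"ax":0,"ay":0,"az":0,"jaw":0.3},{"tx":0,"ty":0,"tz":0,"ax":0,"ay":0,"az":0,"jaw":0.3}]'
python3 - <<'E'
from look import *
goto(641,65,0,-0.7)
look(['round_tin_center','oblong_tin_center','lunchbox'],'pics/w3.png')
E
```

```text
t: 6.4
ee_pos: [427.0, 103.8, 176.0]
orientation: [-3.122, 0.332, -0.008]
ft_force: [0.2, -0.1, -0.8]
width: 48.4
at [427.  103.8 176. ] head -12.1 tilt 0.31 w 48.4 t 6.4 F [ 0.2 -0.1 -0.8] | shift cm [21.65 -0.67 17.71] az -11.4 q6 0.42
round_tin_center 0.69 [322. 314.] 10583 ztop 204.2 toprect [428.4 108.5] [47. 48.] 78.6
oblong_tin_center 0.95 [315. 202.] 6634 ztop 33.1 toprect [428.1 121.7] [93. 54.] 79.1
lunchbox 0.78 [541. 245.] 19232 ztop 49.8 toprect [590.7  21.4] [192. 244.] 85.0
```

```bash
python3 -m inch '[{"tx":4.33,"ty":-0.13,"tz":0,"ax":0,"ay":0,"az":0,"jaw":0.3},{"tx":4.33,"ty":-0.13,"tz":0,"ax":0,"ay":0,"az":0,"jaw":0.3},{"tx":4.33,"ty":-0.13,"tz":0,"ax":0,"ay":0,"az":0,"jaw":0.3},{"tx":4.33,"ty":-0.13,"tz":0,"ax":0,"ay":0,"az":0,"jaw":0.3},{"tx":4.33,"ty":-0.13,"tz":0,"ax":0,"ay":0,"az":-5.7,"jaw":0.3},{"tx":0,"ty":0,"tz":2,"ax":0,"ay":0,"az":-5.7,"jaw":0.3},{"tx":0,"ty":0,"tz":3.5,"ax":0,"ay":0,"az":0,"jaw":0.3},{"tx":0,"ty":0,"tz":2.5,"ax":0,"ay":0,"az":0,"jaw":0.3},{"tx":0,"ty":0,"tz":0,"ax":0,"ay":0,"az":0,"jaw":0.3}]'
python3 - <<'E'
from look import *
goto(641,65,12,-0.7)
look(['round_tin_center','lunchbox'],'pics/w4.png')
E
```

```text
t: 7.72
ee_pos: [635.8, 64.1, 89.9]
orientation: [3.141, -0.02, -0.011]
ft_force: [0.2, -1.0, -0.2]
width: 48.1
at [635.8  64.1  89.9] head -0.7 tilt 0.42 w 48.1 t 7.72 F [ 0.2 -1.  -0.2] | shift cm [ 0.57 -0.1   7.78] az -0.0 q6 0.09
round_tin_center 0.75 [323. 314.] 10480 ztop 118.0 toprect [636.8  68.6] [47. 48.] 89.9
lunchbox 0.97 [332. 243.] 26790 ztop 50.0 toprect [639.1  16.5] [186. 138.] 89.2
```

View pics/w4.png

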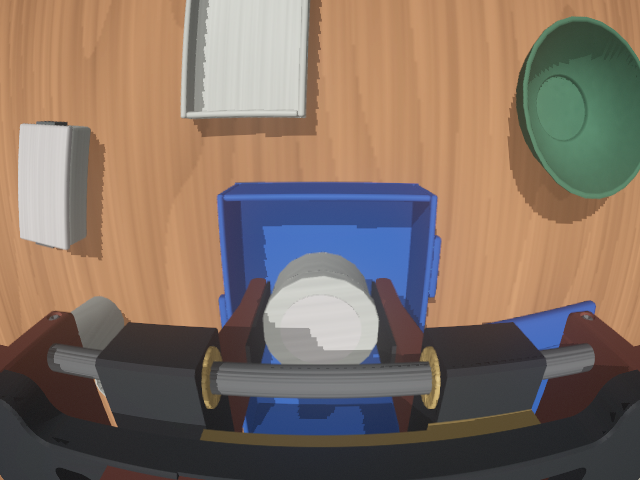

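```bash
python3 -m inch '[{"tx":0.4,"ty":-0.1,"tz":2,"ax":0,"ay":0,"az":0,"jaw":0.3},{"tx":0,"ty":0,"tz":2.5,"ax":0,"ay":0,"az":0,"jaw":0.3},{"tx":0,"ty":0,"tz":2,"ax":0,"ay":0,"az":0,"jaw":0.3},{"tx":0,"ty":0,"tz":0.8,"ax":0,"ay":0,"az":0,"jaw":0.3},{"tx":0,"ty":0,"tz":0.4,"ax":0,"ay":0,"az":0,"jaw":0.3},{"tx":0,"ty":0,"tz":0,"ax":0,"ay":0,"az":0,"jaw":0.3}]'
python3 -m inch '[{"tx":0,"ty":0,"tz":0,"ax":0,"ay":0,"az":0,"jaw":0.65},{"tx":0,"ty":0,"tz":0,"ax":0,"ay":0,"az":0,"jaw":0.78},{"tx":0,"ty":0,"tz":0,"ax":0,"ay":0,"az":0,"jaw":0.78},{"tx":0,"ty":0,"tz":0,"ax":0,"ay":0,"az":0,"jaw":0.78},{"tx":0,"ty":0,"tz":-2,"ax":0,"ay":0,"az":0,"jaw":0.78},{"tx":0,"ty":0,"tz":-4,"ax":0,"ay":0,"az":0,"jaw":0.78},{"tx":0,"ty":0,"tz":-6,"ax":0,"ay":0,"az":0,"jaw":1},{"tx":0,"ty":0,"tz":-3,"ax":0,"ay":0,"az":0,"jaw":1},{"tx":0,"ty":0,"tz":0,"ax":0,"ay":0,"az":0,"jaw":1}]'
python3 - <<'E'
from look import *
goto(428.5,121.8,30,-11.5)
look(['round_tin_center','oblong_tin_center'],'pics/w5.png')
E
```

```text
t: 8.62
ee_pos: [642.8, 65.3, 16.9]
orientation: [-3.141, 0.02, -0.001]
ft_force: [0.2, 0.8, -0.6]
width: 48.3
t: 9.75
ee_pos: [644.6, 65.4, 171.0]
orientation: [-3.141, 0.02, -0.011]
ft_force: [0.1, -0.0, -0.4]
width: 87.4
at [644.6  65.4 171. ] head -0.7 tilt 0.4 w 87.4 t 9.75 F [ 0.1 -0.  -0.4] | shift cm [-21.78  -5.35  13.95] az 10.8 q6 0.1
round_tin_center 0.72 [320. 228.] 2996 ztop 39.4 toprect [644.6  64. ] [49. 50.] 28.3
oblong_tin_center 0.77 [ 92. 172.] 5569 ztop 32.9 toprect [428.8 120.6] [96. 56.] 79.0
```

```bash
python3 -m inch '[{"tx":-4.36,"ty":-1.08,"tz":0,"ax":0,"ay":0,"az":0,"jaw":1},{"tx":-4.36,"ty":-1.08,"tz":0,"ax":0,"ay":0,"az":0,"jaw":1},{"tx":-4.36,"ty":-1.08,"tz":0,"ax":0,"ay":0,"az":0,"jaw":1},{"tx":-4.36,"ty":-1.08,"tz":0,"ax":0,"ay":0,"az":0,"jaw":1},{"tx":-4.36,"ty":-1.08,"tz":0,"ax":0,"ay":0,"az":5.4,"jaw":1},{"tx":0,"ty":0,"tz":3,"ax":0,"ay":0,"az":5.4,"jaw":1},{"tx":0,"ty":0,"tz":4,"ax":0,"ay":0,"az":0,"jaw":1},{"tx":0,"ty":0,"tz":3,"ax":0,"ay":0,"az":0,"jaw":1},{"tx":0,"ty":0,"tz":0,"ax":0,"ay":0,"az":0,"jaw":1},{"tx":0,"ty":0,"tz":0,"ax":0,"ay":0,"az":0,"jaw":1}]'
python3 - <<'E'
from h import *
goto(428.5,121.8,5,-11.5)
E
```

```text
t: 11.15
ee_pos: [425.1, 122.0, 66.7]
orientation: [3.125, -0.316, -0.002]
ft_force: [-0.1, 1.0, -0.4]
width: 87.2
at [425.1 122.   66.7] head -11.5 tilt 0.06 w 87.2 t 11.15 F [-0.1  1.  -0.4] | shift cm [ 0.35 -0.05  6.17] az -0.0 q6 0.45
```

```bash
python3 -m inch '[{"tx":0.35,"ty":0,"tz":2,"ax":0,"ay":0,"az":0,"jaw":1},{"tx":0,"ty":0,"tz":2.2,"ax":0,"ay":0,"az":0,"jaw":1},{"tx":0,"ty":0,"tz":1.4,"ax":0,"ay":0,"az":0,"jaw":1},{"tx":0,"ty":0,"tz":0.5,"ax":0,"ay":0,"az":0,"jaw":1},{"tx":0,"ty":0,"tz":0,"ax":0,"ay":0,"az":0,"jaw":1},{"tx":0,"ty":0,"tz":0,"ax":0,"ay":0,"az":0,"jaw":0.7},{"tx":0,"ty":0,"tz":0,"ax":0,"ay":0,"az":0,"jaw":0.4},{"tx":0,"ty":0,"tz":0,"ax":0,"ay":0,"az":0,"jaw":0.4},{"tx":0,"ty":0,"tz":0,"ax":0,"ay":0,"az":0,"jaw":0.4},{"tx":0,"ty":0,"tz":0,"ax":0,"ay":0,"az":0,"jaw":0.4}]'
python3 -m inch '[{"tx":0,"ty":0,"tz":-1,"ax":0,"ay":0,"az":0,"jaw":0.4},{"tx":0,"ty":0,"tz":-2,"ax":0,"ay":0,"az":0,"jaw":0.4},{"tx":0,"ty":0,"tz":-4,"ax":0,"ay":0,"az":0,"jaw":0.4},{"tx":0,"ty":0,"tz":-4,"ax":0,"ay":0,"az":0,"jaw":0.4},{"tx":0,"ty":0,"tz":-2,"ax":0,"ay":0,"az":0,"jaw":0.4},{"tx":0,"ty":0,"tz":0,"ax":0,"ay":0,"az":0,"jaw":0.4},{"tx":0,"ty":0,"tz":0,"ax":0,"ay":0,"az":0,"jaw":0.4}]'
python3 - <<'E'
from look import *
goto(641,-23,11,-0.7)
look(['oblong_tin_center'],'pics/w6.png')
E
```

```text
t: 12.4
ee_pos: [428.6, 121.4, 5.8]
orientation: [-3.126, 0.316, 0.0]
ft_force: [-2.0, 0.4, 3.8]
width: 53.5
t: 13.28
ee_pos: [428.1, 121.2, 135.1]
orientation: [3.125, -0.316, -0.001]
ft_force: [0.4, -0.1, -1.4]
width: 53.6
at [428.1 121.2 135.1] head -11.5 tilt 0.05 w 53.6 t 13.28 F [ 0.4 -0.1 -1.4] | shift cm [23.76  9.87 12.4 ] az -10.8 q6 0.45
oblong_tin_center 0.96 [320. 286.] 20998 ztop 162.1 toprect [428.6 120. ] [97. 54.] 78.9
```

```bash
python3 -m inch '[{"tx":3.96,"ty":1.65,"tz":0,"ax":0,"ay":0,"az":0,"jaw":0.4},{"tx":3.96,"ty":1.65,"tz":0,"ax":0,"ay":0,"az":0,"jaw":0.4},{"tx":3.96,"ty":1.65,"tz":0,"ax":0,"ay":0,"az":0,"jaw":0.4},{"tx":3.96,"ty":1.65,"tz":0,"ax":0,"ay":0,"az":0,"jaw":0.4},{"tx":3.96,"ty":1.65,"tz":0,"ax":0,"ay":0,"az":0,"jaw":0.4},{"tx":3.96,"ty":1.65,"tz":0,"ax":0,"ay":0,"az":-5.4,"jaw":0.4},{"tx":0,"ty":0,"tz":0,"ax":0,"ay":0,"az":-5.4,"jaw":0.4},{"tx":0,"ty":0,"tz":3,"ax":0,"ay":0,"az":0,"jaw":0.4},{"tx":0,"ty":0,"tz":2,"ax":0,"ay":0,"az":0,"jaw":0.4},{"tx":0,"ty":0,"tz":0,"ax":0,"ay":0,"az":0,"jaw":0.4},{"tx":0,"ty":0,"tz":0,"ax":0,"ay":0,"az":0,"jaw":0.4}]'
python3 - <<'E'
from look import *
goto(641,-23,11,-0.7)
look(['round_tin_center','oblong_tin_center'],'pics/w7.png')
E
```

```text
t: 14.75
ee_pos: [641.9, -23.0, 85.8]
orientation: [-3.142, 0.02, -0.0]
ft_force: [0.5, -0.3, -1.9]
width: 53.6
at [641.9 -23.   85.8] head -0.7 tilt 0.0 w 53.6 t 14.75 F [ 0.5 -0.3 -1.9] | shift cm [-0.09 -0.    7.48] az -0.0 q6 -0.04
oblong_tin_center 0.75 [320. 288.] 21109 ztop 112.8 toprect [642.6 -24. ] [97. 54.] 89.5
```

View pics/w7.png

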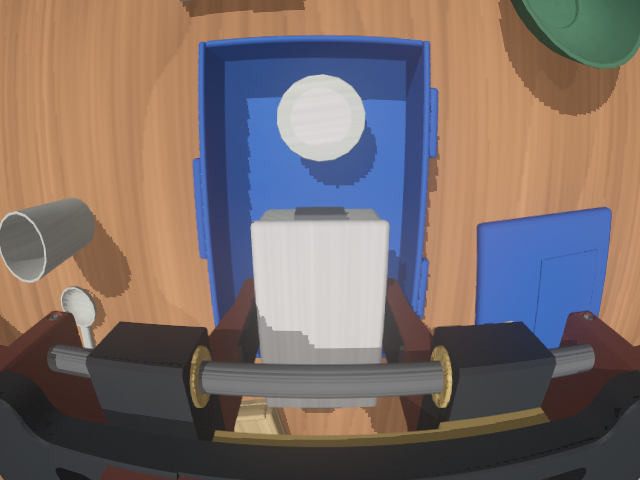

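```bash
python3 -m inch '[{"tx":0,"ty":0,"tz":2,"ax":0,"ay":0,"az":0,"jaw":0.4},{"tx":0,"ty":0,"tz":2.5,"ax":0,"ay":0,"az":0,"jaw":0.4},{"tx":0,"ty":0,"tz":1.8,"ax":0,"ay":0,"az":0,"jaw":0.4},{"tx":0,"ty":0,"tz":0.8,"ax":0,"ay":0,"az":0,"jaw":0.4},{"tx":0,"ty":0,"tz":0.3,"ax":0,"ay":0,"az":0,"jaw":0.4},{"tx":0,"ty":0,"tz":0,"ax":0,"ay":0,"az":0,"jaw":0.4},{"tx":0,"ty":0,"tz":0,"ax":0,"ay":0,"az":0,"jaw":0.4}]'
python3 -m inch '[{"tx":0,"ty":0,"tz":0,"ax":0,"ay":0,"az":0,"jaw":0.65},{"tx":0,"ty":0,"tz":0,"ax":0,"ay":0,"az":0,"jaw":0.8},{"tx":0,"ty":0,"tz":0,"ax":0,"ay":0,"az":0,"jaw":0.8},{"tx":0,"ty":0,"tz":0,"ax":0,"ay":0,"az":0,"jaw":0.8},{"tx":0,"ty":0,"tz":-2,"ax":0,"ay":0,"az":0,"jaw":0.8},{"tx":0,"ty":0,"tz":-4,"ax":0,"ay":0,"az":0,"jaw":0.8},{"tx":0,"ty":0,"tz":-6,"ax":0,"ay":0,"az":0,"jaw":1},{"tx":0,"ty":0,"tz":-3,"ax":0,"ay":0,"az":0,"jaw":1},{"tx":0,"ty":0,"tz":0,"ax":0,"ay":0,"az":0,"jaw":1}]'
python3 - <<'E'
from look import *
goto(426,-339,100,10)
look(['oblong_tin_center','round_tin_center'],'pics/w8.png')
E
```

```text
t: 15.78
ee_pos: [642.3, -23.2, 12.4]
orientation: [3.141, -0.02, 0.002]
ft_force: [-0.1, -0.3, -1.4]
width: 53.3
t: 16.9
ee_pos: [643.8, -23.2, 166.0]
orientation: [3.141, -0.02, 0.011]
ft_force: [0.1, -0.4, -0.9]
width: 87.5
at [643.8 -23.2 166. ] head -0.7 tilt 0.4 w 87.5 t 16.9 F [ 0.1 -0.4 -0.9] | shift cm [-21.42  31.85   6.46] az -10.7 q6 -0.04
oblong_tin_center 0.83 [317. 226.] 7229 ztop 37.1 toprect [642.8 -24.3] [96. 54.] 89.6
round_tin_center 0.88 [319. 120.] 3240 ztop 39.5 toprect [643.6  63.5] [49. 49.] 0.7
round_tin_center 0.42 [248. 416.] 5628 ztop 22.2 toprect [ 565.  -142.7] [305. 128.] 86.0
```

```bash
python3 -m inch '[{"tx":-3.06,"ty":4.55,"tz":0,"ax":0,"ay":0,"az":0,"jaw":1},{"tx":-3.06,"ty":4.55,"tz":0,"ax":0,"ay":0,"az":0,"jaw":1},{"tx":-3.06,"ty":4.55,"tz":0,"ax":0,"ay":0,"az":0,"jaw":1},{"tx":-3.06,"ty":4.55,"tz":0,"ax":0,"ay":0,"az":0,"jaw":1},{"tx":-3.06,"ty":4.55,"tz":0,"ax":0,"ay":0,"az":0,"jaw":1},{"tx":-3.06,"ty":4.55,"tz":0,"ax":0,"ay":0,"az":0,"jaw":1},{"tx":-3.06,"ty":4.55,"tz":0,"ax":0,"ay":0,"az":0,"jaw":1},{"tx":0,"ty":0,"tz":0,"ax":0,"ay":0,"az":-5.4,"jaw":1},{"tx":0,"ty":0,"tz":0,"ax":0,"ay":0,"az":-5.4,"jaw":1},{"tx":0,"ty":0,"tz":0,"ax":0,"ay":0,"az":0,"jaw":1},{"tx":0,"ty":0,"tz":0,"ax":0,"ay":0,"az":0,"jaw":1}]'
python3 - <<'E'
from look import *
P,im,d,cal=look(['tall_jar_center','jar_tray'],'pics/w9.png')
Q=P[(abs(P[:,0]-427)<40)&(abs(P[:,1]+340)<40)&(P[:,2]>66)&(P[:,2]<90)]
print(len(Q),np.round(cv2.minEnclosingCircle(Q[:,:2].astype(np.float32))[0]),Q[:,:2].min(0),Q[:,:2].max(0),np.median(Q[:,2]))
Q=P[(abs(P[:,0]-558)<85)&(abs(P[:,1]+250)<100)&(P[:,2]>17)&(P[:,2]<27)]
print(cv2.minAreaRect(Q[:,:2].astype(np.float32)))
goto(426,-339,26,10)
E
```

```text
t: 18.42
ee_pos: [423.1, -338.4, 160.8]
orientation: [-3.128, -0.273, 0.002]
ft_force: [0.8, 0.0, 0.7]
width: 87.8
tall_jar_center 0.7 [322. 244.] 2956 ztop 77.0 toprect [ 424.9 -341.9] [35. 35.] 66.4
jar_tray 0.58 [479. 158.] 23679 ztop 22.1 toprect [ 556.3 -253.6] [121. 169.] 10.0
2041 [ 426. -342.] [ 407.56185192 -360.02796448] [ 443.13135024 -323.85711315] 75.74436480794354
((556.6372680664062, -253.41314697265625), (121.63495635986328, 169.71287536621094), 9.978192329406738)
at [ 423.5 -338.6  161.4] head 10.0 tilt 0.03 w 87.8 t 18.57 F [-0.2 -0.3 -0. ] | shift cm [ 0.24  0.09 13.54] az 0.0 q6 -0.87
```

View pics/w9.png

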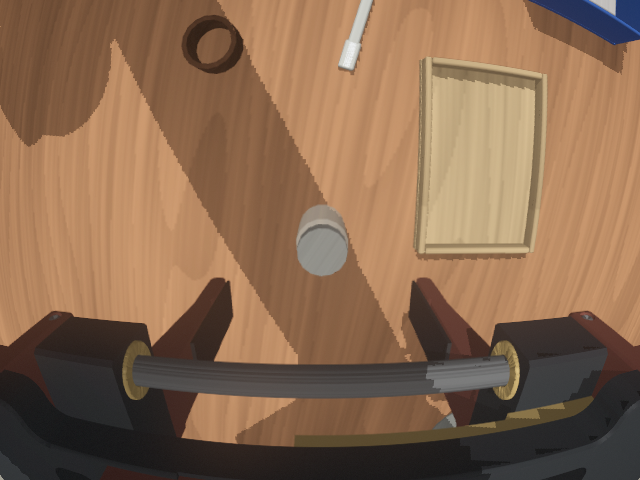

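```bash
python3 -m inch '[{"tx":0.22,"ty":0.3,"tz":3,"ax":0,"ay":0,"az":0,"jaw":1},{"tx":0,"ty":0,"tz":4,"ax":0,"ay":0,"az":0,"jaw":1},{"tx":0,"ty":0,"tz":3.5,"ax":0,"ay":0,"az":0,"jaw":1},{"tx":0,"ty":0,"tz":2.2,"ax":0,"ay":0,"az":0,"jaw":1},{"tx":0,"ty":0,"tz":1,"ax":0,"ay":0,"az":0,"jaw":1},{"tx":0,"ty":0,"tz":0,"ax":0,"ay":0,"az":0,"jaw":1},{"tx":0,"ty":0,"tz":0,"ax":0,"ay":0,"az":0,"jaw":0.6},{"tx":0,"ty":0,"tz":0,"ax":0,"ay":0,"az":0,"jaw":0.5},{"tx":0,"ty":0,"tz":0,"ax":0,"ay":0,"az":0,"jaw":0.4},{"tx":0,"ty":0,"tz":0,"ax":0,"ay":0,"az":0,"jaw":0.25},{"tx":0,"ty":0,"tz":0,"ax":0,"ay":0,"az":0,"jaw":0.25},{"tx":0,"ty":0,"tz":0,"ax":0,"ay":0,"az":0,"jaw":0.25}]'
python3 -m inch '[{"tx":0,"ty":0,"tz":-0.5,"ax":0,"ay":0,"az":0,"jaw":0.2},{"tx":0,"ty":0,"tz":-1,"ax":0,"ay":0,"az":0,"jaw":0.2},{"tx":0,"ty":0,"tz":-2,"ax":0,"ay":0,"az":0,"jaw":0.2},{"tx":0,"ty":0,"tz":-2.5,"ax":0,"ay":0,"az":0,"jaw":0.2},{"tx":0,"ty":0,"tz":-1,"ax":0,"ay":0,"az":0,"jaw":0.2},{"tx":0,"ty":0,"tz":0,"ax":0,"ay":0,"az":0,"jaw":0.2},{"tx":0,"ty":0,"tz":0,"ax":0,"ay":0,"az":0,"jaw":0.2}]'
python3 - <<'E'
from look import *
# tray target tall: tray y=-40
c=np.array([557,-252.5]); ex=np.array([np.cos(.175),np.sin(.175)]); ey=np.array([-ex[1],ex[0]])
print('tall',c-40*ey,'squat',c+37*ey)
goto(*(c-40*ey),31,10)
look(['tall_jar_center'],'pics/w10.png')
E
```

```text
t: 20.08
ee_pos: [426.0, -341.5, 24.7]
orientation: [-3.129, -0.276, 0.0]
ft_force: [-0.9, -0.6, 2.4]
width: 39.5
t: 20.95
ee_pos: [425.7, -341.1, 94.1]
orientation: [-3.129, -0.276, 0.001]
ft_force: [0.3, 0.2, -1.3]
width: 39.5
tall [ 563.9643255  -291.88906156] squat [ 550.55799891 -216.06511806]
at [ 425.7 -341.1   94.1] head 10.1 tilt 0.06 w 39.5 t 20.95 F [ 0.3  0.2 -1.3] | shift cm [14.47 -2.42  6.3 ] az 0.1 q6 -0.87
tall_jar_center 0.98 [318. 314.] 9532 ztop 145.9 toprect [ 424.4 -327.9] [35. 30.] 9.5
```

```bash
python3 -m inch '[{"tx":2,"ty":-0.4,"tz":0,"ax":0,"ay":0,"az":0,"jaw":0.2},{"tx":3.5,"ty":-0.6,"tz":0,"ax":0,"ay":0,"az":0,"jaw":0.2},{"tx":4,"ty":-0.6,"tz":0,"ax":0,"ay":0,"az":0,"jaw":0.2},{"tx":3.5,"ty":-0.6,"tz":0,"ax":0,"ay":0,"az":0,"jaw":0.2},{"tx":1.5,"ty":-0.2,"tz":0,"ax":0,"ay":0,"az":0,"jaw":0.2},{"tx":0,"ty":0,"tz":2,"ax":0,"ay":0,"az":0,"jaw":0.2},{"tx":0,"ty":0,"tz":2,"ax":0,"ay":0,"az":0,"jaw":0.2},{"tx":0,"ty":0,"tz":1,"ax":0,"ay":0,"az":0,"jaw":0.2},{"tx":0,"ty":0,"tz":0,"ax":0,"ay":0,"az":0,"jaw":0.2},{"tx":0,"ty":0,"tz":0,"ax":0,"ay":0,"az":0,"jaw":0.2}]'
python3 - <<'E'
from look import *
goto(564,-292,31.2,10)
save('pics/s1.png',viewer.get_image('side')[0][130:260,270:470])
E
python3 - <<'E'
import cv2; i=cv2.imread('pics/s1.png'); cv2.imwrite('pics/s1b.png',cv2.resize(i,None,fx=4,fy=4))
E
```

```text
t: 22.3
ee_pos: [564.7, -292.9, 45.0]
orientation: [3.129, 0.275, 0.001]
ft_force: [-1.5, 0.1, -0.8]
width: 39.1
at [ 564.7 -292.9   45. ] head 10.0 tilt 0.02 w 39.1 t 22.3 F [-1.5  0.1 -0.8] | shift cm [-0.05 -0.1   1.38] az 0.0 q6 -0.67
```

View pics/s1b.png

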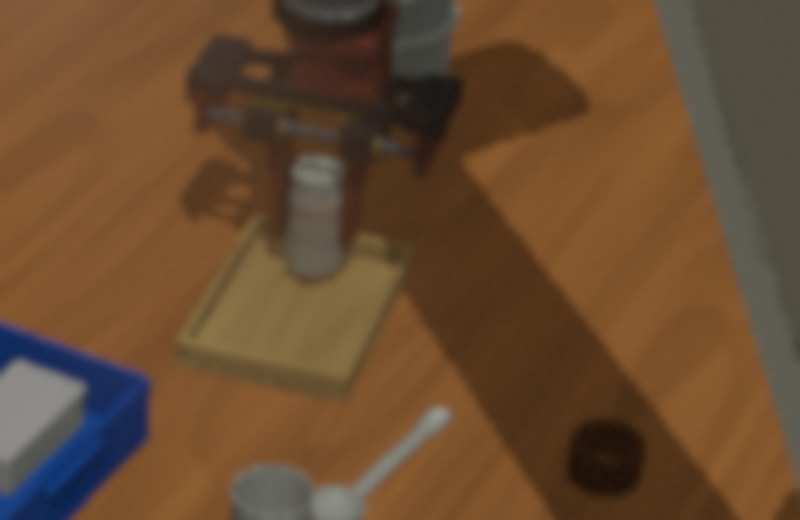

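Jar is upright over the near-right end of the tray. Lower, release gently, back off.

```bash
python3 -m inch '[{"tx":0,"ty":0,"tz":0.6,"ax":0,"ay":0,"az":0,"jaw":0.2},{"tx":0,"ty":0,"tz":0.5,"ax":0,"ay":0,"az":0,"jaw":0.2},{"tx":0,"ty":0,"tz":0.2,"ax":0,"ay":0,"az":0,"jaw":0.2},{"tx":0,"ty":0,"tz":0,"ax":0,"ay":0,"az":0,"jaw":0.2},{"tx":0,"ty":0,"tz":0,"ax":0,"ay":0,"az":0,"jaw":0.2}]'
python3 -m inch '[{"tx":0,"ty":0,"tz":0,"ax":0,"ay":0,"az":0,"jaw":0.5},{"tx":0,"ty":0,"tz":0,"ax":0,"ay":0,"az":0,"jaw":0.7},{"tx":0,"ty":0,"tz":0,"ax":0,"ay":0,"az":0,"jaw":0.7},{"tx":0,"ty":0,"tz":0,"ax":0,"ay":0,"az":0,"jaw":0.7},{"tx":0,"ty":0,"tz":-2,"ax":0,"ay":0,"az":0,"jaw":0.7},{"tx":0,"ty":0,"tz":-4,"ax":0,"ay":0,"az":0,"jaw":0.7},{"tx":0,"ty":0,"tz":-5,"ax":0,"ay":0,"az":0,"jaw":0.5},{"tx":0,"ty":0,"tz":-3,"ax":0,"ay":0,"az":0,"jaw":0.5},{"tx":0,"ty":0,"tz":0,"ax":0,"ay":0,"az":0,"jaw":0.5},{"tx":0,"ty":0,"tz":0,"ax":0,"ay":0,"az":0,"jaw":0.5}]'
python3 - <<'E'
from look import *
P,*_=look(['tall_jar_center','spoon_center'],'pics/w11.png')
goto(431,-115,150,-7)
E
```

```text
t: 22.98
ee_pos: [564.8, -292.5, 31.7]
orientation: [3.129, 0.276, 0.0]
ft_force: [0.5, 0.1, -1.3]
width: 39.5
t: 24.22
ee_pos: [564.2, -292.2, 171.5]
orientation: [-3.129, -0.276, 0.001]
ft_force: [-1.0, -0.1, 0.1]
width: 44.0
at [ 563.9 -292.   170.2] head 10.1 tilt 0.15 w 43.7 t 24.38 F [-0.7  0.6 -0.3] | shift cm [ -9.99 -19.75   2.07] az 17.1 q6 -0.67
```

```bash
python3 -m inch '[{"tx":-2.5,"ty":-4.94,"tz":0,"ax":0,"ay":0,"az":0,"jaw":0.5},{"tx":-2.5,"ty":-4.94,"tz":0,"ax":0,"ay":0,"az":0,"jaw":0.5},{"tx":-2.5,"ty":-4.94,"tz":0,"ax":0,"ay":0,"az":0,"jaw":0.5},{"tx":-2.5,"ty":-4.94,"tz":0,"ax":0,"ay":0,"az":0,"jaw":0.5},{"tx":0,"ty":0,"tz":0,"ax":0,"ay":0,"az":8.5,"jaw":0.5},{"tx":0,"ty":0,"tz":0,"ax":0,"ay":0,"az":8.5,"jaw":0.5},{"tx":0,"ty":0,"tz":0,"ax":0,"ay":0,"az":0,"jaw":0.5},{"tx":0,"ty":0,"tz":0,"ax":0,"ay":0,"az":0,"jaw":0.5}]'
python3 - <<'E'
from look import *
P,im,d,cal=look(['tall_jar_center','spoon_center','tumbler'],'pics/w12.png')
m=[r for r in masks_of('wrist','spoon_center')][0]['pixels']
Q=pts('wrist',d,cal,m); Q=Q[(Q[:,2]>-3)&(Q[:,2]<15)]
H=Q[Q[:,1]<-95]
vx,vy,x0,y0=cv2.fitLine(H[:,:2].astype(np.float32),cv2.DIST_HUBER,0,.01,.01).ravel()
u=np.array([vx,vy])*np.sign(vy); p0=np.array([x0,y0]); s=(Q[:,:2]-p0)@u
print('dir',np.degrees(np.arctan2(u[1],u[0])),'ends',p0+u*np.percentile(s,.5),p0+u*np.percentile(s,99.5),'len',np.ptp(np.percentile(s,[.5,99.5])),'z',np.median(H[:,2]))
c=p0+u*(np.percentile(s,.5)+75); g=c+13*u; print('centre',c,'grasp',g)
goto(*g,1.5,np.degrees(np.arctan2(u[1],u[0]))-90)
E
```

```text
t: 25.38
ee_pos: [431.5, -115.4, 171.2]
orientation: [-3.136, 0.186, 0.002]
ft_force: [-0.2, 0.4, -1.3]
width: 44.4
spoon_center 0.95 [320. 190.] 2778 ztop 10.1 toprect [ 428.8 -128.3] [149.  37.] 83.5
tumbler 0.56 [319.  78.] 3718 ztop 68.2 toprect [445.3  -1.4] [49. 49.] 16.6
dir 83.14483 ends [ 420.54070186 -200.76469235] [438.013636   -55.42263422] len 146.3885873792052 z 5.64918126978673
centre [ 429.49269794 -126.30086594] grasp [ 431.04437732 -113.39380245]
at [ 431.7 -115.5  171.6] head -6.9 tilt 0.01 w 43.9 t 25.62 F [-0.3 -0.5  0.7] | shift cm [-0.08 -0.2  17.01] az -0.0 q6 -0.17
```

View pics/w12.png

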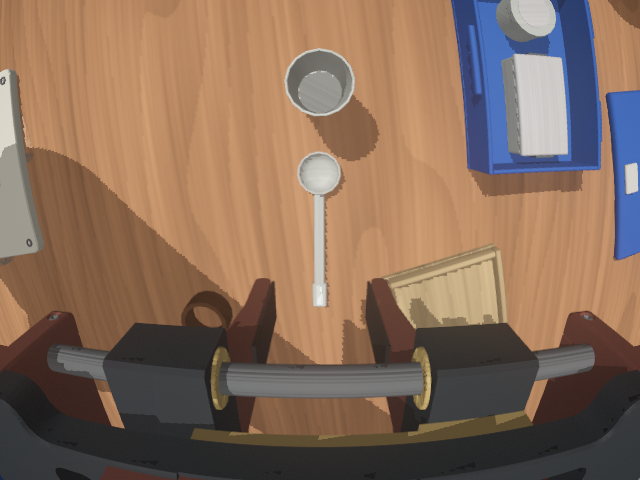

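```bash
python3 - <<'E'
from h import *
c=viewer.get_calibration('wrist'); Rm=R.from_rotvec(np.ravel(c['rvec'])).as_matrix(); print(-Rm.T@np.ravel(c['tvec'])-get_obs()['ee_pos'])
E
python3 -m inch '[{"tx":0,"ty":-0.1,"tz":4,"ax":0,"ay":0,"az":0,"jaw":0.4},{"tx":0,"ty":0,"tz":4,"ax":0,"ay":0,"az":0,"jaw":0.4},{"tx":0,"ty":0,"tz":4,"ax":0,"ay":0,"az":0,"jaw":0.4},{"tx":0,"ty":0,"tz":2.5,"ax":0,"ay":0,"az":0,"jaw":0.4},{"tx":0,"ty":0,"tz":1,"ax":0,"ay":0,"az":0,"jaw":0.4},{"tx":0,"ty":0,"tz":0.6,"ax":0,"ay":0,"az":0,"jaw":0.4},{"tx":0,"ty":0,"tz":0,"ax":0,"ay":0,"az":0,"jaw":0.4},{"tx":0,"ty":0,"tz":0,"ax":0,"ay":0,"az":0,"jaw":0.4}]'
```

```text
[ 10.15883027  77.86677745 161.75647609]
t: 26.62
ee_pos: [432.4, -114.6, 11.4]
orientation: [3.136, -0.19, 0.002]
ft_force: [0.1, 1.1, -0.2]
width: 35.4
```

```bash
python3 -m inch '[{"tx":-0.1,"ty":0,"tz":0.5,"ax":0,"ay":0,"az":0,"jaw":0.4},{"tx":0,"ty":0,"tz":0.35,"ax":0,"ay":0,"az":0,"jaw":0.4},{"tx":0,"ty":0,"tz":0,"ax":0,"ay":0,"az":0,"jaw":0.4},{"tx":0,"ty":0,"tz":0,"ax":0,"ay":0,"az":0,"jaw":0.2},{"tx":0,"ty":0,"tz":0,"ax":0,"ay":0,"az":0,"jaw":0},{"tx":0,"ty":0,"tz":0,"ax":0,"ay":0,"az":0,"jaw":0},{"tx":0,"ty":0,"tz":0,"ax":0,"ay":0,"az":0,"jaw":0},{"tx":0,"ty":0,"tz":0,"ax":0,"ay":0,"az":0,"jaw":0}]'
```

```text
t: 27.62
ee_pos: [430.8, -114.3, 2.2]
orientation: [-3.136, 0.19, -0.0]
ft_force: [-1.2, 1.0, 0.5]
width: 9.5
```

```bash
python3 -m inch '[{"tx":0,"ty":0,"tz":-1,"ax":0,"ay":0,"az":0,"jaw":0},{"tx":0,"ty":0,"tz":-2,"ax":0,"ay":0,"az":0,"jaw":0},{"tx":0,"ty":0,"tz":-4,"ax":0,"ay":0,"az":0,"jaw":0},{"tx":0,"ty":0,"tz":-5,"ax":0,"ay":0,"az":0,"jaw":0},{"tx":0,"ty":0,"tz":-3,"ax":0,"ay":0,"az":0,"jaw":0},{"tx":0,"ty":0,"tz":0,"ax":0,"ay":0,"az":0,"jaw":0},{"tx":0,"ty":0,"tz":0,"ax":0,"ay":0,"az":0,"jaw":0}]'
python3 - <<'E'
from look import *
P,im,d,cal=look(['spoon_center'],'pics/w13.png')
goto(593.6,267,7.2,-2.5)
E
```

```text
t: 28.5
ee_pos: [430.2, -114.1, 151.7]
orientation: [-3.136, 0.19, 0.001]
ft_force: [0.3, -0.5, -1.3]
width: 9.3
spoon_center 0.78 [320. 235.] 8840 ztop 159.7 toprect [ 424.1 -127.3] [150.  37.] 77.7
at [ 429.8 -114.   151. ] head -6.9 tilt 0.15 w 9.1 t 28.6 F [-0.4 -0.7 -0.3] | shift cm [ 11.7  -39.79  14.37] az -4.4 q6 -0.17
```

View pics/w13.png

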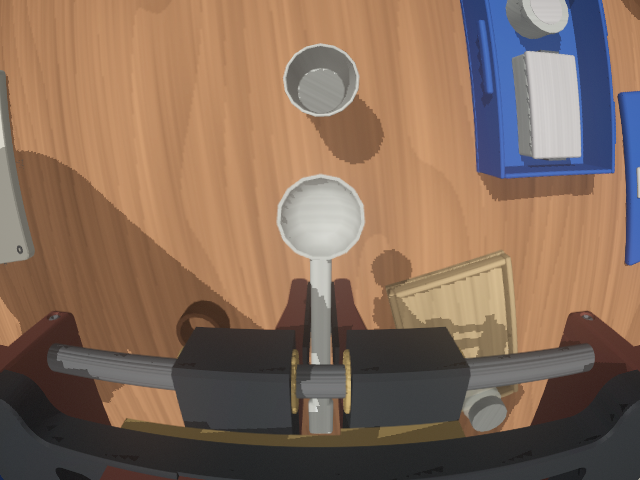

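```bash
python3 -m inch '[{"tx":0.65,"ty":-2.2,"tz":0,"ax":0,"ay":0,"az":0,"jaw":0},{"tx":1.3,"ty":-4.42,"tz":0,"ax":0,"ay":0,"az":0,"jaw":0},{"tx":1.3,"ty":-4.42,"tz":0,"ax":0,"ay":0,"az":0,"jaw":0},{"tx":1.3,"ty":-4.42,"tz":0,"ax":0,"ay":0,"az":0,"jaw":0},{"tx":1.3,"ty":-4.42,"tz":0,"ax":0,"ay":0,"az":0,"jaw":0},{"tx":1.3,"ty":-4.42,"tz":0,"ax":0,"ay":0,"az":0,"jaw":0},{"tx":1.3,"ty":-4.42,"tz":0,"ax":0,"ay":0,"az":0,"jaw":0},{"tx":1.3,"ty":-4.42,"tz":0,"ax":0,"ay":0,"az":0,"jaw":0},{"tx":1.3,"ty":-4.42,"tz":0,"ax":0,"ay":0,"az":0,"jaw":0},{"tx":0.65,"ty":-2.2,"tz":0,"ax":0,"ay":0,"az":-4.4,"jaw":0},{"tx":0,"ty":0,"tz":0,"ax":0,"ay":0,"az":0,"jaw":0},{"tx":0,"ty":0,"tz":0,"ax":0,"ay":0,"az":0,"jaw":0}]'
python3 - <<'E'
from look import *
P,im,d,cal=look(['spoon_center','cutlery_tray'],'pics/w14.png')
Q=P[(abs(P[:,0]-593)<60)&(abs(P[:,1]-254)<125)&(P[:,2]>17)&(P[:,2]<27)]
print(cv2.minAreaRect(Q[:,:2].astype(np.float32)))
goto(593.6,267,7.2,-2.5)
E
```

```text
t: 30.1
ee_pos: [593.8, 265.3, 150.7]
orientation: [3.139, -0.071, -0.004]
ft_force: [0.8, 0.2, -0.3]
width: 9.3
spoon_center 0.57 [319. 234.] 8444 ztop 158.5 toprect [591.2 251.4] [149.  36.] 84.5
cutlery_tray 0.96 [308. 173.] 9869 ztop 22.5 toprect [592. 263.] [173.  80.] 87.3
((591.5084838867188, 252.8629608154297), (193.86322021484375, 80.66344451904297), 87.38980865478516)
at [594.5 265.1 151.8] head -2.6 tilt 0.06 w 9.4 t 30.25 F [ 0.5 -0.1 -0.9] | shift cm [-0.08 -0.19 14.46] az -0.1 q6 0.45
```

```bash
python3 -m inch '[{"tx":-0.2,"ty":-0.1,"tz":4,"ax":0,"ay":0,"az":0,"jaw":0},{"tx":0,"ty":0,"tz":4,"ax":0,"ay":0,"az":0,"jaw":0},{"tx":0,"ty":0,"tz":3,"ax":0,"ay":0,"az":0,"jaw":0},{"tx":0,"ty":0,"tz":2,"ax":0,"ay":0,"az":0,"jaw":0},{"tx":0,"ty":0,"tz":0.8,"ax":0,"ay":0,"az":0,"jaw":0},{"tx":0,"ty":0,"tz":0.3,"ax":0,"ay":0,"az":0,"jaw":0},{"tx":0,"ty":0,"tz":0,"ax":0,"ay":0,"az":0,"jaw":0},{"tx":0,"ty":0,"tz":0,"ax":0,"ay":0,"az":0,"jaw":0}]'
```

```text
t: 31.25
ee_pos: [593.6, 267.7, 12.2]
orientation: [-3.14, 0.069, -0.002]
ft_force: [-0.3, -0.5, -0.2]
width: 9.5
```

```bash
python3 -m inch '[{"tx":0,"ty":0,"tz":0.4,"ax":0,"ay":0,"az":0,"jaw":0},{"tx":0,"ty":0,"tz":0,"ax":0,"ay":0,"az":0,"jaw":0},{"tx":0,"ty":0,"tz":0,"ax":0,"ay":0,"az":0,"jaw":0.2},{"tx":0,"ty":0,"tz":0,"ax":0,"ay":0,"az":0,"jaw":0.3},{"tx":0,"ty":0,"tz":0,"ax":0,"ay":0,"az":0,"jaw":0.3},{"tx":0,"ty":0,"tz":-2,"ax":0,"ay":0,"az":0,"jaw":0.3},{"tx":0,"ty":0,"tz":-4,"ax":0,"ay":0,"az":0,"jaw":0.5},{"tx":0,"ty":0,"tz":-5,"ax":0,"ay":0,"az":0,"jaw":0.7},{"tx":0,"ty":0,"tz":-5,"ax":0,"ay":0,"az":0,"jaw":1},{"tx":0,"ty":0,"tz":0,"ax":0,"ay":0,"az":0,"jaw":1},{"tx":0,"ty":0,"tz":0,"ax":0,"ay":0,"az":0,"jaw":1}]'
python3 - <<'E'
from look import *
P,im,d,cal=look(['spoon_center','squat_jar_center'],'pics/w15.png')
goto(412,370.5,150,10)
E
```

```text
t: 32.62
ee_pos: [592.8, 267.3, 167.9]
orientation: [-3.141, 0.069, -0.001]
ft_force: [-1.0, -0.3, 1.0]
width: 72.7
spoon_center 0.62 [351. 413.] 2722 ztop 50.4 toprect [606.4 146.2] [122. 263.] 20.4
squat_jar_center 0.68 [110. 127.] 3431 ztop 48.9 toprect [410.8 370.1] [49. 49.] 76.3
at [592.  266.9 165.8] head -2.5 tilt 0.15 w 84.8 t 32.77 F [-0.2 -0.5  0.2] | shift cm [-18.44  -9.55   1.61] az -12.5 q6 0.45
```

View pics/w15.png

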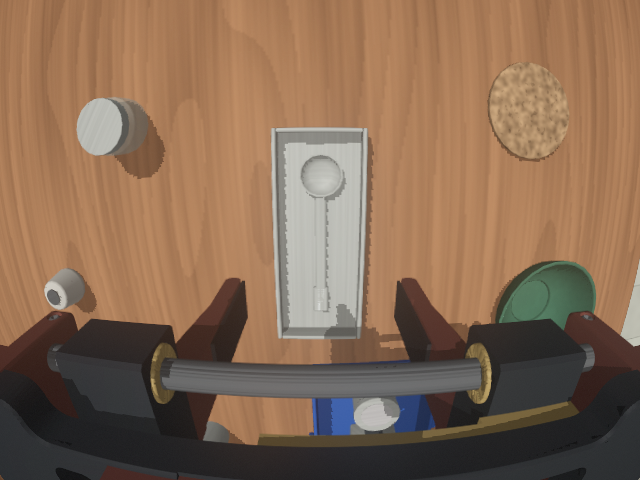

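```bash
python3 -m inch '[{"tx":-4.61,"ty":-2.4,"tz":0,"ax":0,"ay":0,"az":0,"jaw":1},{"tx":-4.61,"ty":-2.4,"tz":0,"ax":0,"ay":0,"az":0,"jaw":1},{"tx":-4.61,"ty":-2.4,"tz":0,"ax":0,"ay":0,"az":0,"jaw":1},{"tx":-4.61,"ty":-2.4,"tz":0,"ax":0,"ay":0,"az":0,"jaw":1},{"tx":0,"ty":0,"tz":3,"ax":0,"ay":0,"az":-6.25,"jaw":1},{"tx":0,"ty":0,"tz":4,"ax":0,"ay":0,"az":-6.25,"jaw":1},{"tx":0,"ty":0,"tz":1,"ax":0,"ay":0,"az":0,"jaw":1},{"tx":0,"ty":0,"tz":0,"ax":0,"ay":0,"az":0,"jaw":1},{"tx":0,"ty":0,"tz":0,"ax":0,"ay":0,"az":0,"jaw":1}]'
python3 - <<'E'
from look import *
look(['squat_jar_center'],'pics/w16.png')
goto(411.5,370.5,6,10)
E
```

```text
t: 33.9
ee_pos: [413.8, 371.8, 88.2]
orientation: [-3.129, -0.271, -0.002]
ft_force: [-0.2, 0.4, 0.1]
width: 88.1
squat_jar_center 0.69 [316. 261.] 6750 ztop 48.9 toprect [409.8 370.5] [49. 50.] 32.5
at [413.8 371.9  88.4] head 9.9 tilt 0.12 w 87.5 t 34.0 F [-0.4  0.3 -1.1] | shift cm [-0.27  0.11  8.24] az -0.1 q6 0.54
```

```bash
python3 -m inch '[{"tx":-0.35,"ty":0.1,"tz":2,"ax":0,"ay":0,"az":0,"jaw":1},{"tx":0,"ty":0,"tz":3,"ax":0,"ay":0,"az":0,"jaw":1},{"tx":0,"ty":0,"tz":2.2,"ax":0,"ay":0,"az":0,"jaw":1},{"tx":0,"ty":0,"tz":0.9,"ax":0,"ay":0,"az":0,"jaw":1},{"tx":0,"ty":0,"tz":0,"ax":0,"ay":0,"az":0,"jaw":1},{"tx":0,"ty":0,"tz":0,"ax":0,"ay":0,"az":0,"jaw":0.7},{"tx":0,"ty":0,"tz":0,"ax":0,"ay":0,"az":0,"jaw":0.6},{"tx":0,"ty":0,"tz":0,"ax":0,"ay":0,"az":0,"jaw":0.4},{"tx":0,"ty":0,"tz":0,"ax":0,"ay":0,"az":0,"jaw":0.35},{"tx":0,"ty":0,"tz":0,"ax":0,"ay":0,"az":0,"jaw":0.35},{"tx":0,"ty":0,"tz":0,"ax":0,"ay":0,"az":0,"jaw":0.35}]'
python3 -m inch '[{"tx":0,"ty":0,"tz":-0.5,"ax":0,"ay":0,"az":0,"jaw":0.35},{"tx":0,"ty":0,"tz":-1,"ax":0,"ay":0,"az":0,"jaw":0.35},{"tx":0,"ty":0,"tz":-2,"ax":0,"ay":0,"az":0,"jaw":0.35},{"tx":0,"ty":0,"tz":-4,"ax":0,"ay":0,"az":0,"jaw":0.35},{"tx":0,"ty":0,"tz":-5,"ax":0,"ay":0,"az":0,"jaw":0.35},{"tx":0,"ty":0,"tz":-2.5,"ax":0,"ay":0,"az":0,"jaw":0.35},{"tx":0,"ty":0,"tz":0,"ax":0,"ay":0,"az":0,"jaw":0.35},{"tx":0,"ty":0,"tz":0,"ax":0,"ay":0,"az":0,"jaw":0.35}]'
python3 - <<'E'
from look import *
look(['squat_jar_center'],'pics/w17.png')
goto(550,-214,13,10)
E
```

```text
t: 35.38
ee_pos: [409.8, 369.9, 6.5]
orientation: [-3.13, -0.273, -0.0]
ft_force: [-0.1, -0.8, 4.4]
width: 53.2
t: 36.38
ee_pos: [409.1, 369.3, 155.3]
orientation: [3.129, 0.273, -0.002]
ft_force: [-0.2, 0.6, -1.7]
width: 53.1
squat_jar_center 0.82 [321. 311.] 13065 ztop 197.6 toprect [408.1 379.1] [49. 37.] 10.3
squat_jar_center 0.37 [489. 294.] 3215 ztop 22.4 toprect [528.5 342. ] [ 73. 216.] 73.3
at [408.9 369.1 154.7] head 10.0 tilt 0.16 w 53.4 t 36.48 F [ 0.1 -0.6 -0.8] | shift cm [ 3.83 59.85 14.25] az -0.0 q6 0.54
```

```bash
python3 -m inch '[{"tx":0.1,"ty":2,"tz":0,"ax":0,"ay":0,"az":0,"jaw":0.35},{"tx":0.3,"ty":4.5,"tz":0,"ax":0,"ay":0,"az":0,"jaw":0.35},{"tx":0.4,"ty":6,"tz":0,"ax":0,"ay":0,"az":0,"jaw":0.35},{"tx":0.4,"ty":6,"tz":0,"ax":0,"ay":0,"az":0,"jaw":0.35},{"tx":0.4,"ty":6,"tz":0,"ax":0,"ay":0,"az":0,"jaw":0.35},{"tx":0.4,"ty":6,"tz":0,"ax":0,"ay":0,"az":0,"jaw":0.35},{"tx":0.4,"ty":6,"tz":0,"ax":0,"ay":0,"az":0,"jaw":0.35},{"tx":0.4,"ty":6,"tz":0,"ax":0,"ay":0,"az":0,"jaw":0.35},{"tx":0.4,"ty":6,"tz":0,"ax":0,"ay":0,"az":0,"jaw":0.35},{"tx":0.3,"ty":5.4,"tz":0,"ax":0,"ay":0,"az":0,"jaw":0.35},{"tx":0.2,"ty":4,"tz":0,"ax":0,"ay":0,"az":0,"jaw":0.35},{"tx":0.1,"ty":2,"tz":0,"ax":0,"ay":0,"az":0,"jaw":0.35}]'
python3 -m inch '[{"tx":0,"ty":0,"tz":2,"ax":0,"ay":0,"az":0,"jaw":0.35},{"tx":0,"ty":0,"tz":3,"ax":0,"ay":0,"az":0,"jaw":0.35},{"tx":0,"ty":0,"tz":2,"ax":0,"ay":0,"az":0,"jaw":0.35},{"tx":0,"ty":0,"tz":0,"ax":0,"ay":0,"az":0,"jaw":0.35},{"tx":0,"ty":0,"tz":0,"ax":0,"ay":0,"az":0,"jaw":0.35}]'
python3 - <<'E'
from look import *
goto(550,-214,13.5,10)
im,d=viewer.get_image('scene'); save('pics/s2.png',cv2.resize(im[200:420,100:340],None,fx=3,fy=2.7))
E
```

```text
t: 37.98
ee_pos: [549.9, -216.0, 155.3]
orientation: [-3.13, -0.269, 0.002]
ft_force: [0.5, 0.3, -0.9]
width: 53.2
t: 38.6
ee_pos: [551.3, -213.5, 86.7]
orientation: [3.129, 0.274, 0.001]
ft_force: [-0.1, -0.4, -0.7]
width: 53.3
at [ 551.3 -213.5   86.7] head 10.0 tilt 0.03 w 53.3 t 38.6 F [-0.1 -0.4 -0.7] | shift cm [-0.14  0.03  7.32] az -0.0 q6 -0.56
```

View pics/s2.png

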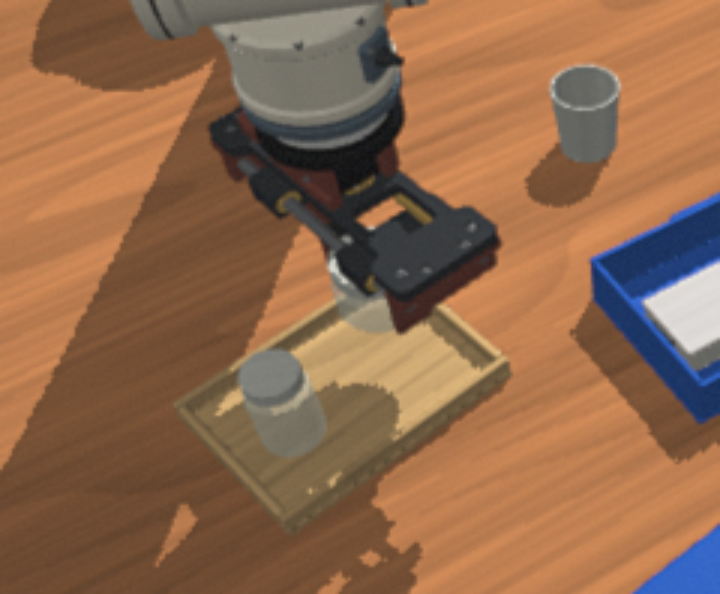

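```bash
python3 -m inch '[{"tx":-0.1,"ty":0,"tz":2,"ax":0,"ay":0,"az":0,"jaw":0.35},{"tx":0,"ty":0,"tz":2,"ax":0,"ay":0,"az":0,"jaw":0.35},{"tx":0,"ty":0,"tz":1.6,"ax":0,"ay":0,"az":0,"jaw":0.35},{"tx":0,"ty":0,"tz":1,"ax":0,"ay":0,"az":0,"jaw":0.35},{"tx":0,"ty":0,"tz":0.5,"ax":0,"ay":0,"az":0,"jaw":0.35},{"tx":0,"ty":0,"tz":0.2,"ax":0,"ay":0,"az":0,"jaw":0.35},{"tx":0,"ty":0,"tz":0,"ax":0,"ay":0,"az":0,"jaw":0.35},{"tx":0,"ty":0,"tz":0,"ax":0,"ay":0,"az":0,"jaw":0.35}]'
```

```text
t: 39.65
ee_pos: [550.2, -213.9, 13.6]
orientation: [3.129, 0.273, 0.001]
ft_force: [-0.6, -0.6, -0.7]
width: 53.7
```

Release, rise, and step back out of view for the final check.

```bash
python3 -m inch '[{"tx":0,"ty":0,"tz":0,"ax":0,"ay":0,"az":0,"jaw":0.65},{"tx":0,"ty":0,"tz":0,"ax":0,"ay":0,"az":0,"jaw":0.75},{"tx":0,"ty":0,"tz":0,"ax":0,"ay":0,"az":0,"jaw":0.75},{"tx":0,"ty":0,"tz":0,"ax":0,"ay":0,"az":0,"jaw":0.75},{"tx":0,"ty":0,"tz":-1.5,"ax":0,"ay":0,"az":0,"jaw":0.75},{"tx":0,"ty":0,"tz":-3,"ax":0,"ay":0,"az":0,"jaw":0.75},{"tx":0,"ty":0,"tz":-5,"ax":0,"ay":0,"az":0,"jaw":0.75},{"tx":0,"ty":0,"tz":-5,"ax":0,"ay":0,"az":0,"jaw":0.75},{"tx":0,"ty":0,"tz":-5,"ax":0,"ay":0,"az":0,"jaw":0.75},{"tx":0,"ty":0,"tz":-3,"ax":0,"ay":0,"az":0,"jaw":0.75},{"tx":0,"ty":0,"tz":0,"ax":0,"ay":0,"az":0,"jaw":0.75}]'
python3 -m inch '[{"tx":-2,"ty":5,"tz":0,"ax":0,"ay":0,"az":0,"jaw":1},{"tx":-2,"ty":5,"tz":0,"ax":0,"ay":0,"az":0,"jaw":1},{"tx":-2,"ty":5,"tz":0,"ax":0,"ay":0,"az":0,"jaw":1},{"tx":-2,"ty":5,"tz":0,"ax":0,"ay":0,"az":0,"jaw":1},{"tx":-2,"ty":5,"tz":0,"ax":0,"ay":0,"az":0,"jaw":1},{"tx":-2,"ty":5,"tz":0,"ax":0,"ay":0,"az":0,"jaw":1},{"tx":0,"ty":0,"tz":0,"ax":0,"ay":0,"az":0,"jaw":1},{"tx":0,"ty":0,"tz":0,"ax":0,"ay":0,"az":0,"jaw":1}]'
python3 - <<'E'
from h import *
for n in ['scene','side']:
    cal=viewer.get_calibration(n); im,d=viewer.get_image(n); save(f'pics/{n}1.png',im)
    for th in ['oblong_tin_center','round_tin_center','tall_jar_center','squat_jar_center','spoon_center','tumbler']:
        for r in masks_of(n,th)[:1]:
            Q=pts(n,d,cal,r['pixels']); zt=np.percentile(Q[:,2],95); T=Q[Q[:,2]>zt-6]; rc=cv2.minAreaRect(T[:,:2].astype(np.float32))
            print(n,th,round(r['score'],2),len(Q),'ztop',zt.round(1),np.round(rc[0]),np.round(rc[1]),round(rc[2]))
print(get_obs()['t'])
E
```

```text
t: 41.02
ee_pos: [551.3, -214.3, 241.8]
orientation: [3.127, 0.273, 0.009]
ft_force: [-0.5, -0.0, -0.8]
width: 65.6
t: 42.02
ee_pos: [483.0, -529.1, 236.6]
orientation: [-3.127, -0.272, 0.002]
ft_force: [0.7, -0.1, -0.3]
width: 87.9
scene oblong_tin_center 0.87 1417 ztop 37.4 [645. -26.] [103.  56.] 88
scene round_tin_center 0.93 593 ztop 39.3 [647.  64.] [50. 49.] 86
scene tall_jar_center 0.79 818 ztop 82.5 [ 568. -292.] [34. 35.] 88
scene squat_jar_center 0.86 852 ztop 55.1 [ 555. -212.] [47. 48.] 58
scene spoon_center 0.91 378 ztop 12.9 [602. 255.] [ 36. 149.] 3
scene tumbler 0.8 659 ztop 65.5 [447.  -0.] [45. 50.] 57
side oblong_tin_center 0.7 734 ztop 38.7 [643. -13.] [111.  57.] 88
side round_tin_center 0.87 264 ztop 41.5 [642.  67.] [44. 50.] 35
side tall_jar_center 0.69 338 ztop 83.2 [ 566. -289.] [33. 39.] 28
side squat_jar_center 0.56 440 ztop 55.6 [ 550. -210.] [50. 49.] 82
side spoon_center 0.82 412 ztop 15.1 [599. 256.] [ 37. 149.] 3
side tumbler 0.91 565 ztop 67.6 [445.   2.] [48. 53.] 16
42.725
```

View pics/scene1.png

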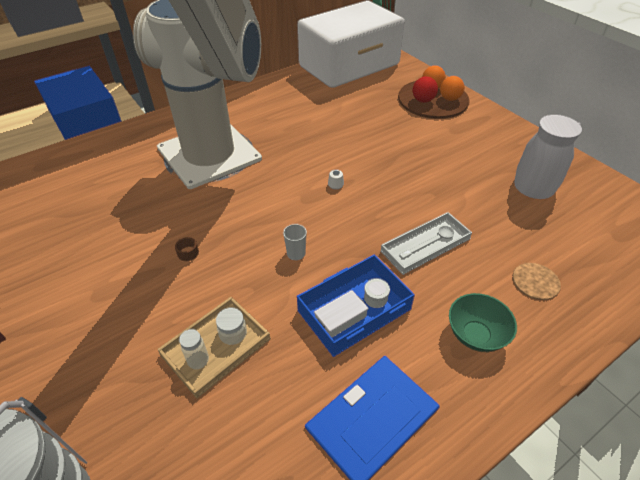

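All things are in their containers at the expected top heights, and the tumbler hasn't moved. Handing in.

```bash
python3 -c "
from workcell import ctrl
print(ctrl.close_job())"
```

```text
the job is handed in; nothing more can be done
None
```

The job is handed in at about 43 s of the 141 s allowed; the system gave no verdict. The round tin was lifted off first: the oblong tin under it stayed put within about 1 mm. Then I moved the oblong tin, the tall jar, the spoon and the squat jar.

Last checks, from the scene and side cameras with the gripper clear of everything:

| Thing | Measured | Expected |
|---|---|---|
| Oblong tin, top height | 37–39 mm | 36 mm |
| Round tin, top height | 39–42 mm | 38 mm |
| Tall jar, top height | 82–83 mm | 82 mm |
| Squat jar, top height | 55–56 mm | 54 mm |
| Spoon, highest point (bowl rim) | 13–15 mm | about 14 mm |
| Tumbler, position | within about 2 mm of its start | within 30 mm |

- **Spoon:** it lies hollow up, a few mm from the middle of the cutlery tray.
- **Disagreements:** the two cameras differed by up to 5 mm sideways, except on the oblong tin (13 mm). There the side camera's reading (a 111 mm long outline for a 92 mm tin) looks wrong. The wrist camera had placed that tin correctly in the box.
- **Other misses:** the networks gave a few wrong low-score masks, and one wrist look missed the tall jar in the tray. Later views showed it standing there.
- **Rejected moves:** my first two move commands were refused for missing fields and had no effect.

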